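# Clear the corbel and hang the straightedge

## Task

First slide the sandstone corbel fragment along the slab, without lifting or tipping it, until it sits on the middle of the dark slate square. Then pick up the boxwood straightedge that lay beside it and hang it by its eye on the longest of the three rail pegs, well down the peg (past its middle), so that it hangs straight down by itself. Leave the bush hammer, plumb bob and bolster where they are.

Things in the scene. Friction and masses are not known exactly. Their poses are not given: they have to be found in the camera images.
- corbel: loose stepped sandstone block, 0.7 to 1 kg, 110 mm along x, 88 mm along y. High back 55 mm tall from y = -44 to +1 mm, low tread about 30 mm tall at +y. Flat back face at y = -44 mm, 110 x 55 mm, faces the straightedge across a gap of 6 to 20 mm at the start; too wide to grip, push it there. Origin: centre of underside, z up; +y roughly towards the slate
- slate: target: dark slate square, 150 by 150 mm, let in flush with the slab (nothing to bump into). Origin: its centre; lies to the robot's left (+y) of the corbel at the start, sides along its x and y
- straightedge: loose boxwood straightedge lying flat, 0.1 kg, 200 mm long (x), 12 mm thick (z 0 to 12). Blade 40 mm wide (y) from x = -100 to +47 mm; round ring eye at the +x end, 62 mm outside, 38 mm hole, centred at x = +69 mm. Origin: mid length, on the underside; z up, eye away from the robot at the start. Centre of mass 3 mm towards -x
- eye (a point): centre of the straightedge's eye hole, at mid thickness; hole axis = straightedge z
- peg_long: longest peg, fixed: round wood, 16 mm diameter, 90 mm long, rising 40 degrees above level. Origin: its root on the rail's front face, 220 mm up. Runs along (-0.766, 0, +0.643) of its frame (x level, away from the robot into the rail; z up). The eye cannot pass with the straightedge level: tilt it eye end up, about square to the peg. Its place among the three varies
- peg_tip (a point): centre of the free end of the longest peg
- peg_short_a: a short peg, 45 mm long, otherwise like the long one; not to be used. Pegs stand 110 mm apart
- peg_short_b: the other short peg, the same
- rail: fixed wooden rail along its y, 400 mm long, 22 mm thick (x -11 to +11 mm), 40 mm high from z = 200 to 240 mm, on two 30 mm wide posts at y = +-185 mm; open below. Origin on the slab under its middle; the pegs stand on its front (-x) face
- bush_hammer: bystander: iron hammer lying along its x, 260 mm long, square head 45 x 110 x 45 mm; origin at mid handle on the slab
- plumb_bob: bystander: brass plumb bob standing point up, 40 mm diameter, 105 mm tall; origin centre of its foot
- bolster: bystander: rusty steel bolster lying along its x, 165 mm long, 60 mm wide blade, 38 mm tall; origin under its middle
There are look-alikes about, which are no part of the job. Leave any orange or purple look-alike of the corbel alone.

How it is judged (in metres and radians):
On the way, in this order (a step that is already met when the one before it is completed fails the run):
1. the corbel rests on the middle of the slate square, the straightedge still lying on the slab (horizontal distance between corbel and slate below 0.03 m and linear speed of corbel below 0.02 m/s and height (world z) of eye below 0.04 m), for 0.2 s.
2. the straightedge hangs by its eye on the long peg (x of eye in the frame of peg_long between -0.037 and 0.005 m and y of eye in the frame of peg_long between -0.018 and 0.018 m and z of eye in the frame of peg_long between -0.025 and 0.03 m and angle between straightedge's own x axis and vertical below 0.4 rad and contact force between straightedge and the arm below 0.05 N and contact force between straightedge and the fingers below 0.05 N), for 0.2 s.
At the end, for the whole second after the job is handed in: The corbel lies flat, its centre within 30 mm of the slate square's centre; the straightedge hangs released and still on the long peg, peg through its eye, eye centre less than 37 mm in front of the rail (past mid peg), eye up and within 0.4 rad of plumb; bystanders in place (horizontal distance between corbel and slate below 0.03 m and height (world z) of corbel below 0.01 m and angle between corbel's own z axis and vertical below 0.1 rad and x of eye in the frame of peg_long between -0.037 and 0.005 m and y of eye in the frame of peg_long between -0.018 and 0.018 m and z of eye in the frame of peg_long between -0.025 and 0.03 m and angle between straightedge's own x axis and vertical below 0.4 rad and linear speed of straightedge below 0.05 m/s and linear speed of corbel below 0.02 m/s); the robot touches nothing.
It fails at once if the corbel is lifted off the slab or tipped (height (world z) of corbel above 0.02 m or angle between corbel's own z axis and vertical above 0.3 rad).
It fails at once if the hammer, plumb bob or bolster is shifted by more than 30 mm (distance of any of bush_hammer, plumb_bob, bolster from where it was at the start of the episode above 0.03 m).
It also fails if it takes over 61 s, if anything falls off the work surface, if the arm or the gripper's body presses on something with over 40 N, if the wrist force passes 120 N, or if a joint passes its speed limit or range.

## Robot

A 6-joint arm with a two-finger parallel gripper is mounted at the origin on the work surface. World frame = base frame: x ahead of the robot, y to its left, z up, the work surface at z = 0. Lengths are in mm, angles in degrees, forces in N, time in s.
With the tool pointing down it reaches from about 300 to 850 mm from the base axis. Payload 4.2 kg.
Tool frame: the origin (TCP) lies at the very end of the fingers, on their centre line; the grasp point (between the pads) lies 19 mm behind it; z points along the fingers, y is the line along which they close (so a half turn about z gives the same grasp; the last joint's range is limited). The gripper opens to 91 mm and grips with 3 to 60 N. Pads are 32 mm wide; open, the fingers measure 118 mm over their backs; the gripper's body (76 mm by 178 mm) begins 60 mm behind the grasp point.
Start: joints at [-70.703, 18.312, 89.639, -0, 72.044, -1.146], TCP at [200.839, -538.802, 213.976] pointing down, gripper open.
Joint ranges: [-177.97, 177.97], [-48.28, 115.42], [12.27, 149.76], [-77.06, 257.06], [2.81, 150.46], [-146.56, 146.56]. Speed limits (degrees/s): [147.25, 147.25, 180, 180, 180, 180].

## Interface

Orientations are given as [roll, pitch, yaw] about the fixed x, y, z axes, in that order (R = Rz(yaw) Ry(pitch) Rx(roll)).
In Python, from workcell import env, grab_frame gives the robot as it stands. The module is installed in compiled form; this text tells all that it offers.
- The arm moves only by the tool move_arm, never from a script. Its argument "plan" is a list of rows, each an object of numbers: "tx", "ty", "tz": the shift along the tool's x, y, z in cm; "wx", "wy", "wz": the turn, a rotation vector about the tool's x, y, z in rad. In form: [{"tx": .., "ty": .., "tz": .., "wx": .., "wy": .., "wz": ..}, ...]. A call has 1 to 12 rows; each row shifts and turns the commanded pose from where the row before left it, along the tool's axes as they then stand; what a row does not reach is not made up. A row lasts 1/12 s, in which the tool goes at most 41.7 mm and 7.16 degrees, less where a joint would pass 70% of its speed; a pose out of reach is approached as far as the arm can. A call is refused whole if a number of a shift passes 4.17 or a number of a turn 0.125, either way. A call with a gripper value outside its range is refused whole. "gripper" is the finger opening in cm, from 0 to 9.12, set as the call begins (left out, the last holds). The fingers move at their own pace and stop on an object; "force" is the grip in N (left out, the last holds). Time passes only in rows, so rows that do not move let the fingers close. It gives the time, the measured TCP pose, the force, the opening and the grip force at its end, in the units of the state.
- env.state(): the state, without advancing time (a new reading comes with each control period).
- grab_frame(name): name is "scene" or "top" or "wrist"; returns a dict with "color" (384x512x3 uint8, red, green, blue), "vfov" (degrees; the focal length in pixels is half the picture's height over the tangent of half this angle, whatever the lens; pixels are square), "cx", "cy" (the principal point, pixels), "view" (4x4, takes a point from world to camera coordinates). Camera axes: x right, y up, looking along -z (the intrinsics and any distortion apply to the point x, -y, -z); pixel columns grow to the right and rows downward; lengths in mm; the calibration is good to about 2 mm. A picture is of the moment at which its call begins. There is no depth.
- env.job_done(): hands the job in; it is judged then, once.
The state is a dict: "time_s": time; "qpos": joint angles; "qvel": joint speeds; "effort": joint torques, N m; "ee_pos": TCP position; "ee_rot": TCP orientation; "force": force on the tool from outside, world axes, zero at the start; "torque": the same for the moment, N m; "gripper_width": finger opening in mm; "gripper_force": force on a finger pad.
Only numpy, scipy, OpenCV 4.12 (cv2) and the standard library are available. Lean on these libraries where they do the work, as an engineer would, in place of code of your own. Each camera call takes 0.05 s, during which the arm holds its last target. There are 200 camera calls.

## Working session

There is one attempt and no reset: what is moved stays moved. The work goes in short steps, Python scripts to look and compute and a tool call to move; the robot and the scene stay as the last step left them, time stands still between calls to the robot, and variables do not carry over. Pictures are saved under pics/ and viewed, at most 10 in all, crops included, and the job is handed in when it is done.

Besides the shell and the picture viewer there is one more tool, called after "Emit:" by a JSON object that holds its "fn" and its "kwargs". move_arm: Moves the arm, as the interface text tells. Its arguments: {"type":"object","properties":{"plan":{"type":"array","items":{"type":"object","properties":{"tx":{"type":"number"},"ty":{"type":"number"},"tz":{"type":"number"},"wx":{"type":"number"},"wy":{"type":"number"},"wz":{"type":"number"}}}},"gripper":{"type":"number"},"force":{"type":"number"}},"required":["plan"]}

```bash
mkdir -p pics; python3 - <<'E'
from workcell import env, grab_frame
import cv2,pickle,numpy as np
for n in ["scene","top","wrist"]:
    f=grab_frame(n); cv2.imwrite(f"pics/{n}0.png",f["color"][:,:,::-1]); pickle.dump(f,open(f"{n}0.pkl","wb"))
    print(n,{k:v for k,v in f.items() if k!="color"})
print(env.state())
E
```

```text
scene {'vfov': 51.63179420271187, 'cx': 256.0240775821934, 'cy': 187.03277086029917, 'view': array([[-5.81584351e-01,  8.13481596e-01,  2.70861718e-03,
         2.95162356e+02],
       [-6.88229838e-01, -4.93807530e-01,  5.31501470e-01,
         2.67082641e+02],
       [ 4.33704199e-01,  3.07248786e-01,  8.47053039e-01,
        -1.39368166e+03],
       [ 0.00000000e+00,  0.00000000e+00,  0.00000000e+00,
         1.00000000e+00]])}
top {'vfov': 54.465987397616544, 'cx': 255.19204150987105, 'cy': 190.56459671533398, 'view': array([[-1.27204896e-02, -9.99868543e-01,  1.00541667e-02,
        -5.07967482e+00],
       [ 9.94994069e-01, -1.16604547e-02,  9.92513764e-02,
        -5.50848357e+02],
       [-9.91210930e-02,  1.12663624e-02,  9.95011597e-01,
        -1.09410770e+03],
       [ 0.00000000e+00,  0.00000000e+00,  0.00000000e+00,
         1.00000000e+00]])}
wrist {'vfov': 67.52461580866307, 'cx': 259.2718715098805, 'cy': 190.4601247228709, 'view': array([[ 3.48856054e-01, -9.37175174e-01, -1.46509234e-03,
        -5.73370448e+02],
       [ 9.08435221e-01,  3.38541196e-01, -2.45225015
[... 180 characters left out ...]
     1.00000000e+00]])}
{'time_s': 0.15, 'qpos': array([-7.07015217e+01,  1.83409947e+01,  8.96919760e+01, -1.85079263e-03,
        7.20430951e+01, -1.14526038e+00]), 'qvel': array([ 0.09458992, -0.0273364 , -0.27947841, -0.02416801, -0.08049532,
       -0.01209191]), 'effort': array([ 4.54715109e-04, -4.12773764e+01, -2.32155651e+01,  7.27494154e-02,
        4.33973665e-02, -9.42219981e-05]), 'ee_pos': array([ 200.70768619, -538.41430534,  213.32477483]), 'ee_rot': array([-1.79923914e+02,  2.39181242e-04,  2.04443106e+01]), 'force': array([-0.7387172 ,  0.3649034 ,  0.59639885]), 'torque': array([0.0116699 , 0.05441169, 0.00301997]), 'gripper_force': 0.0, 'gripper_width': 91.23047351437567}
```

View pics/scene0.png

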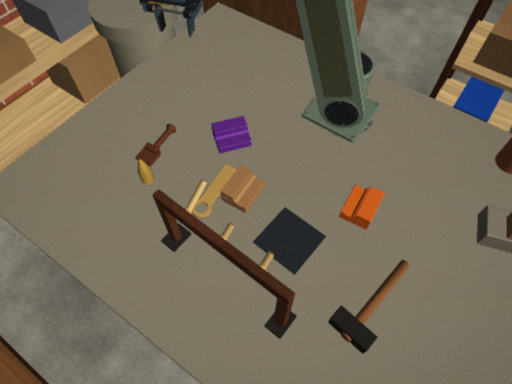

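View pics/top0.png

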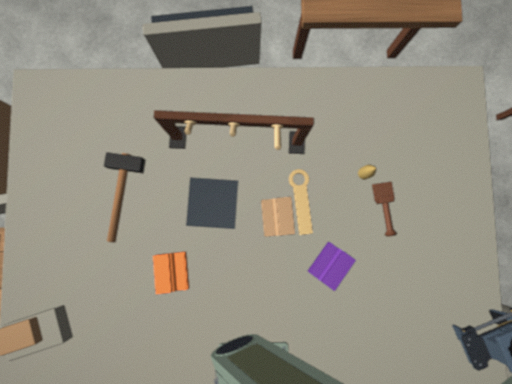

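The top view shows three corbel-like blocks: sandstone (277,216), orange (171,272) and purple (332,266). The sandstone one is the corbel, because it is sand coloured and next to the straightedge (302,205). The slate is at (212,203). The long peg is the right-hand one at (278,137). I'll confirm in an enlarged crop.

```bash
cat > h.py <<'E'
import numpy as np,cv2,pickle
def K(f):
    H=f["color"].shape[0]; fl=H/2/np.tan(np.radians(f["vfov"]/2)); return fl
def ray(f,u,v):
    fl=K(f); d=np.array([(u-f["cx"])/fl,-(v-f["cy"])/fl,-1]); R=f["view"][:3,:3]; t=f["view"][:3,3]
    return -R.T@t, R.T@d
def onz(f,u,v,z):
    c,d=ray(f,u,v); return c+d*(z-c[2])/d[2]
def proj(f,P):
    p=f["view"][:3,:3]@np.array(P,float)+f["view"][:3,3]; fl=K(f)
    return np.array([f["cx"]+fl*p[0]/-p[2], f["cy"]-fl*p[1]/-p[2]])
E
python3 - <<'E'
from h import *
f=pickle.load(open("top0.pkl","rb")); g=pickle.load(open("scene0.pkl","rb"))
a=f["color"][100:250,150:350]; cv2.imwrite("pics/c1.png",cv2.resize(a,(800,600),interpolation=cv2.INTER_CUBIC)[:,:,::-1])
b=g["color"][150:345,130:390]; cv2.imwrite("pics/c2.png",cv2.resize(b,(780,585),interpolation=cv2.INTER_CUBIC)[:,:,::-1])
E
```

```text
(no output)
```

View pics/c1.png

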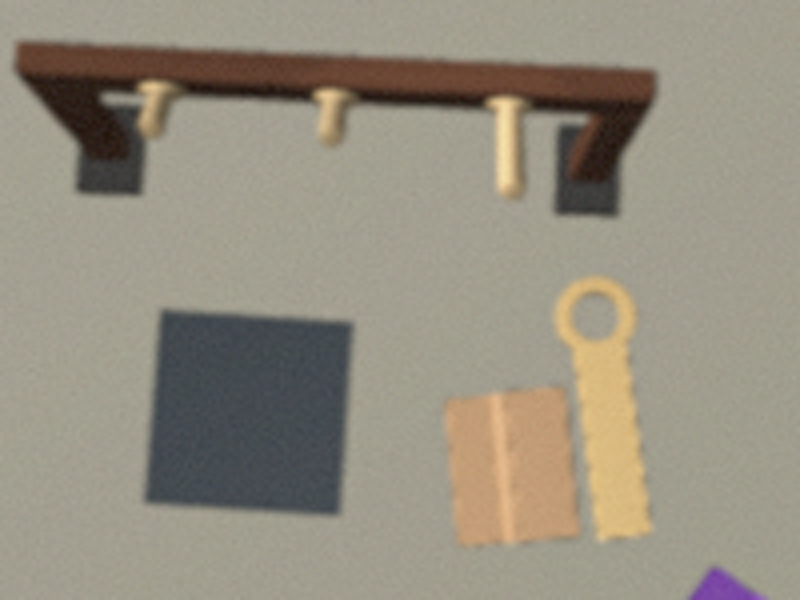

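View pics/c2.png

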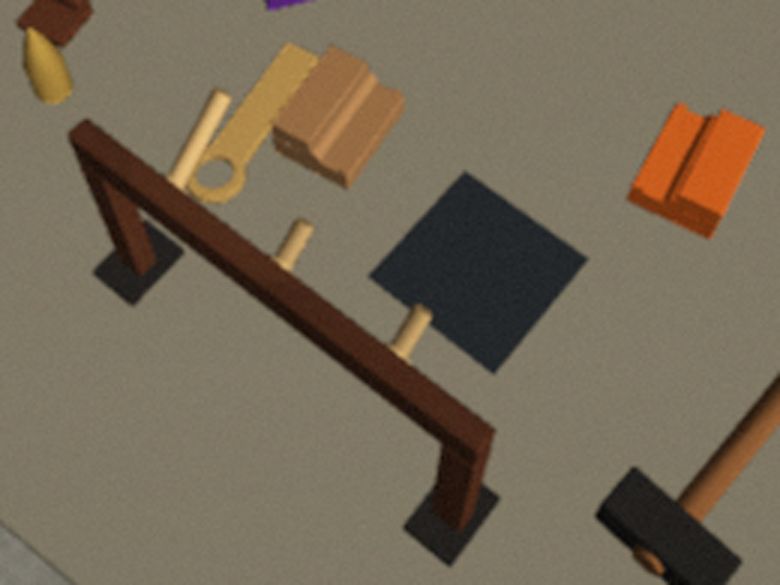

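Crop 1 shows the sandstone corbel (high back on the right) with the straightedge beyond its back face, the slate to its left, and the long peg at the rail's right end with its tip at about crop (510,190). Next I'll fit poses to both views.

```bash
cat > fit.py <<'E'
from h import *
from scipy.optimize import least_squares
f=pickle.load(open("top0.pkl","rb")); g=pickle.load(open("scene0.pkl","rb"))
T=lambda X,Y:(f,150+X/4-.375,100+Y/4-.375)
S=lambda X,Y:(g,130+X/3-.33,150+Y/3-.33)
def fit(obs,x0,n):
    def r(x):
        c,s=np.cos(x[2]),np.sin(x[2])
        return np.concatenate([proj(o[0],[x[0]+c*p[0]-s*p[1],x[1]+s*p[0]+c*p[1],p[2]])-o[1:] for p,o in obs])
    o=least_squares(r,x0,loss="soft_l1"); print(n,o.x[:2].round(1),"yaw",np.degrees(o.x[2]).round(2)); print(o.fun.reshape(-1,2).round(1).tolist()); return o.x
for nm,Q in [("T",T),("S",S)]:pass
slate=[((75,75,0),T(162,310)),((75,-75,0),T(353,323)),((-75,-75,0),T(339,514)),((-75,75,0),T(146,502)),
 ((-75,-75,0),S(465,172)),((-75,75,0),S(587,259)),((75,75,0),S(494,373)),((75,-75,0),S(370,275))]
fit(slate,[550,90,0],"slate"); fit(slate[:4],[550,90,0],"slate top"); fit(slate[4:],[550,90,0],"slate sc")
cor=[((55,-44,55),T(566,387)),((-55,-44,55),T(579,533)),((55,44,30),T(444,400)),((-55,44,30),T(457,546)),
 ((55,-44,55),S(275,125)),((-55,-44,55),S(333,46)),((-55,44,30),S(404,97)),((55,44,0),S(346,187))]
fit(cor,[530,-60,0],"corbel")
st=[((69,0,12),T(594,316)),((-100,20,12),T(598,540)),((-100,-20,12),T(653,531)),((69,0,12),S(217,178)),((-100,-20,12),S(291,43)),((-100,20,12),S(318,62)),((100,0,12),T(594,277))]
fit(st,[550,-110,0],"straightedge")
rail=[((-11,200,240),T(18,72)),((-11,-200,240),T(653,98)),((11,200,240),T(18,43)),((11,-200,240),T(655,70)),
 ((11,-200,240),S(71,130)),((-11,-200,240),S(87,120)),((-11,200,240),S(495,432)),((11,200,240),S(478,446))]
fit(rail,[750,10,0],"rail")
# peg tip triangulated
def tri(a,b):
    A=[];bb=[]
    for o in(a,b):
        c,d=ray(*o); d/=np.linalg.norm(d); M=np.eye(3)-np.outer(d,d); A.append(M); bb.append(M@c)
    return np.linalg.lstsq(np.vstack(A),np.hstack(bb),rcond=None)[0]
print("peg tip",tri(T(510,189),S(219,97)))
E
python3 fit.py
```

```text
slate [516.5 121.2] yaw -4.56
[[-0.6, 0.1], [0.2, 0.1], [0.1, 1.1], [-0.8, 0.8], [-0.5, -0.4], [0.1, 0.1], [-0.5, 0.7], [-1.3, 0.5]]
slate top [518.2 120.4] yaw -4.49
[[-0.4, -0.4], [0.4, -0.4], [0.4, 0.5], [-0.5, 0.3]]
slate sc [514.8 121.9] yaw -4.6
[[0.1, -0.6], [0.7, -0.1], [-0.0, 0.4], [-0.8, 0.2]]
corbel [471.9 -75.3] yaw 4.11
[[-0.4, -0.1], [-0.2, 1.1], [-0.1, -0.2], [-0.1, 0.2], [-2.0, -0.4], [-0.9, -0.4], [0.2, -0.2], [0.3, 1.9]]
straightedge [ 519.3 -151. ] yaw 6.19
[[-0.1, -0.1], [-0.3, -0.2], [-0.9, 0.5], [-1.3, -1.6], [-1.6, 0.0], [0.2, -1.2], [-1.4, -0.3]]
rail [711.3  42.8] yaw -3.32
[[-1.9, 0.8], [0.7, 1.9], [-1.3, -0.6], [0.5, 0.2], [-2.1, 1.2], [-0.6, -1.7], [0.5, -0.7], [-0.3, 3.0]]
peg tip [629.58087018 -62.68660062 275.94917359]
```

Emit:
{"fn": "move_arm", "kwargs": {"plan": [{"wz": -0.117},{"wz": -0.117},{"wz": -0.117},{"wz": -0.117},{"wz": -0.117},{"wz": -0.117},{"wz": -0.117},{"wz": -0.117},{"wz": -0.117},{"wz": -0.117},{"wz": -0.117},{}], "gripper": 6}}

```text
schema error: expected keys tx, ty, tz, wx, wy, wz
```

Emit:
{"fn": "move_arm", "kwargs": {"plan": [{"tx": 3.02,"ty": 2.53,"tz": 0.87},{"tx": 3.02,"ty": 2.53,"tz": 0.87},{"tx": 3.02,"ty": 2.53,"tz": 0.87},{"tx": 3.02,"ty": 2.53,"tz": 0.87},{"tx": 3.02,"ty": 2.53,"tz": 0.87},{"tx": 3.02,"ty": 2.53,"tz": 0.87},{"tx": 3.02,"ty": 2.53,"tz": 0.87},{"tx": 3.02,"ty": 2.53,"tz": 0.87},{"tx": 3.02,"ty": 2.53,"tz": 0.87},{"tx": 3.02,"ty": 2.53,"tz": 0.87},{"tx": 3.02,"ty": 2.53,"tz": 0.87},{"tx": 3.02,"ty": 2.53,"tz": 0.87}]}}

```text
schema error: expected keys tx, ty, tz, wx, wy, wz
```

Emit:
{"fn": "move_arm", "kwargs": {"plan": [{},{},{}]}}

```text
schema error: expected keys tx, ty, tz, wx, wy, wz
```

```bash
python3 - <<'E'
from workcell import env, grab_frame
import cv2,pickle
f=grab_frame("wrist"); cv2.imwrite("pics/w1.png",f["color"][:,:,::-1]); pickle.dump(f,open("w1.pkl","wb"))
s=env.state();print(s["ee_pos"],s["ee_rot"],s["time_s"])
E
```

```text
[ 200.73647117 -538.50875895  213.45578661] [-1.79939464e+02 -2.54639121e-04  2.04419836e+01] 0.2
```

View pics/w1.png

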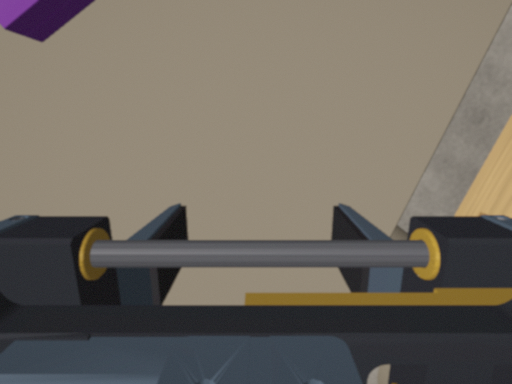

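All six keys are required. The picture only shows the gripper, still at the start pose.

Emit:
{"fn": "move_arm", "kwargs": {"plan": [{"tx": 0,"ty": 0,"tz": 0,"wx": 0,"wy": 0,"wz": -0.117},{"tx": 0,"ty": 0,"tz": 0,"wx": 0,"wy": 0,"wz": -0.117},{"tx": 0,"ty": 0,"tz": 0,"wx": 0,"wy": 0,"wz": -0.117},{"tx": 0,"ty": 0,"tz": 0,"wx": 0,"wy": 0,"wz": -0.117},{"tx": 0,"ty": 0,"tz": 0,"wx": 0,"wy": 0,"wz": -0.117},{"tx": 0,"ty": 0,"tz": 0,"wx": 0,"wy": 0,"wz": -0.117},{"tx": 0,"ty": 0,"tz": 0,"wx": 0,"wy": 0,"wz": -0.117},{"tx": 0,"ty": 0,"tz": 0,"wx": 0,"wy": 0,"wz": -0.117},{"tx": 0,"ty": 0,"tz": 0,"wx": 0,"wy": 0,"wz": -0.117},{"tx": 0,"ty": 0,"tz": 0,"wx": 0,"wy": 0,"wz": -0.117},{"tx": 0,"ty": 0,"tz": 0,"wx": 0,"wy": 0,"wz": -0.117},{"tx": 0,"ty": 0,"tz": 0,"wx": 0,"wy": 0,"wz": 0}], "gripper": 6}}

```text
time_s: 1.2
ee_pos: [200.8, -538.7, 213.7]
ee_rot: [-180.0, -0.0, 94.3]
force: [-0.3, 0.0, 0.3]
gripper_width: 59.9
gripper_force: 0.0
```

Emit:
{"fn": "move_arm", "kwargs": {"plan": [{"tx": 3.02,"ty": 2.53,"tz": 0.87,"wx": 0,"wy": 0,"wz": 0},{"tx": 3.02,"ty": 2.53,"tz": 0.87,"wx": 0,"wy": 0,"wz": 0},{"tx": 3.02,"ty": 2.53,"tz": 0.87,"wx": 0,"wy": 0,"wz": 0},{"tx": 3.02,"ty": 2.53,"tz": 0.87,"wx": 0,"wy": 0,"wz": 0},{"tx": 3.02,"ty": 2.53,"tz": 0.87,"wx": 0,"wy": 0,"wz": 0},{"tx": 3.02,"ty": 2.53,"tz": 0.87,"wx": 0,"wy": 0,"wz": 0},{"tx": 3.02,"ty": 2.53,"tz": 0.87,"wx": 0,"wy": 0,"wz": 0},{"tx": 3.02,"ty": 2.53,"tz": 0.87,"wx": 0,"wy": 0,"wz": 0},{"tx": 3.02,"ty": 2.53,"tz": 0.87,"wx": 0,"wy": 0,"wz": 0},{"tx": 3.02,"ty": 2.53,"tz": 0.87,"wx": 0,"wy": 0,"wz": 0},{"tx": 3.02,"ty": 2.53,"tz": 0.87,"wx": 0,"wy": 0,"wz": 0},{"tx": 3.02,"ty": 2.53,"tz": 0.87,"wx": 0,"wy": 0,"wz": 0}]}}

```text
time_s: 2.2
ee_pos: [478.1, -153.4, 109.3]
ee_rot: [180.0, 0.0, 94.0]
force: [0.7, -0.5, -1.0]
gripper_width: 60.0
gripper_force: 0.0
```

Emit:
{"fn": "move_arm", "kwargs": {"plan": [{"tx": 0,"ty": 0,"tz": 0,"wx": 0,"wy": 0,"wz": 0},{"tx": 0,"ty": 0,"tz": 0,"wx": 0,"wy": 0,"wz": 0},{"tx": 0,"ty": 0,"tz": 0,"wx": 0,"wy": 0,"wz": 0}]}}

```text
time_s: 2.45
ee_pos: [477.0, -155.3, 109.5]
ee_rot: [-180.0, 0.0, 94.1]
force: [1.0, 0.0, 0.5]
gripper_width: 60.3
gripper_force: 0.0
```

```bash
python3 - <<'E'
from workcell import env, grab_frame
import cv2,pickle
f=grab_frame("wrist"); cv2.imwrite("pics/w2.png",f["color"][:,:,::-1]); pickle.dump(f,open("w2.pkl","wb"))
s=env.state();print(s["ee_pos"],s["ee_rot"],s["time_s"])
E
```

```text
[ 476.7834285  -155.90720342  109.69437979] [-1.79990011e+02  2.39637100e-02  9.40757953e+01] 2.5
```

View pics/w2.png

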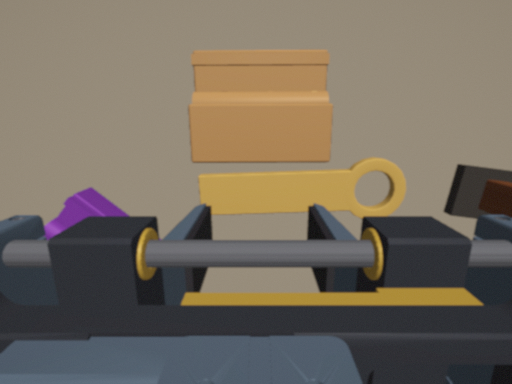

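The wrist view shows the corbel's back top edge from (190,160) to (330,160), its front tread edge from (193,52) to (326,52), the eye at (374,188) and the blade end at (200,177)-(202,213).

```bash
python3 - <<'E'
from h import *
w=pickle.load(open("w2.pkl","rb"))
for n,u,v,z in [("backL",190,160,55),("backR",330.5,160,55),("frontL",193,52,30),("frontR",326.5,52,30),("eye",374,188,12),("bl",200,176.5,12),("br",202,213,12),("eyeR",406,188,12),("blade far top",345,171,12),("blade far bot",348,210,12)]:
    print(n,onz(w,u,v,z).round(1))
E
```

```text
backL [ 419.5 -122.    55. ]
backR [ 529.3 -114.1   55. ]
frontL [414.9 -39.1  30. ]
frontR [521.1 -31.5  30. ]
eye [ 585.4 -143.2   12. ]
bl [ 419.1 -143.9   12. ]
br [ 421.8 -180.3   12. ]
eyeR [ 616. -141.   12.]
blade far top [ 555.4 -128.8   12. ]
blade far bot [ 563.9 -166.9   12. ]
```

Emit:
{"fn": "move_arm", "kwargs": {"plan": [{"tx": 0,"ty": 0,"tz": 1.53,"wx": 0,"wy": 0,"wz": 0},{"tx": 0,"ty": 0,"tz": 1.53,"wx": 0,"wy": 0,"wz": 0},{"tx": 0,"ty": 0,"tz": 1.53,"wx": 0,"wy": 0,"wz": 0},{"tx": 0,"ty": 0,"tz": 1.53,"wx": 0,"wy": 0,"wz": 0},{"tx": 0,"ty": 0,"tz": 1.53,"wx": 0,"wy": 0,"wz": 0},{"tx": 0,"ty": 0,"tz": 1.43,"wx": 0,"wy": 0,"wz": 0},{"tx": 0.5,"ty": 0,"tz": 0,"wx": 0,"wy": 0,"wz": 0},{"tx": 0.5,"ty": 0,"tz": 0,"wx": 0,"wy": 0,"wz": 0},{"tx": 0.5,"ty": 0,"tz": 0,"wx": 0,"wy": 0,"wz": 0},{"tx": 0.3,"ty": 0,"tz": 0,"wx": 0,"wy": 0,"wz": 0},{"tx": 0,"ty": 0,"tz": 0,"wx": 0,"wy": 0,"wz": 0}]}}

```text
time_s: 3.42
ee_pos: [476.3, -137.2, 19.8]
ee_rot: [179.9, 0.1, 94.2]
force: [-0.3, -0.6, 0.1]
gripper_width: 60.0
gripper_force: 0.2
```

Emit:
{"fn": "move_arm", "kwargs": {"plan": [{"tx": 0.3,"ty": 0,"tz": 0,"wx": 0,"wy": 0,"wz": 0},{"tx": 0.3,"ty": 0,"tz": 0,"wx": 0,"wy": 0,"wz": 0},{"tx": 0.3,"ty": 0,"tz": 0,"wx": 0,"wy": 0,"wz": 0}]}}

```text
time_s: 3.67
ee_pos: [476.5, -129.3, 19.7]
ee_rot: [179.8, 0.2, 94.2]
force: [0.7, -5.5, 1.2]
gripper_width: 60.1
gripper_force: 2.7
```

Emit:
{"fn": "move_arm", "kwargs": {"plan": [{"tx": 0.82,"ty": -0.14,"tz": 0,"wx": 0,"wy": 0,"wz": 0.024},{"tx": 0.82,"ty": -0.14,"tz": 0,"wx": 0,"wy": 0,"wz": 0.024},{"tx": 0.82,"ty": -0.14,"tz": 0,"wx": 0,"wy": 0,"wz": 0.024},{"tx": 0.82,"ty": -0.14,"tz": 0,"wx": 0,"wy": 0,"wz": 0.024},{"tx": 0.82,"ty": -0.14,"tz": 0,"wx": 0,"wy": 0,"wz": 0.024},{"tx": 0.82,"ty": -0.14,"tz": 0,"wx": 0,"wy": 0,"wz": 0.024},{"tx": 0.82,"ty": -0.14,"tz": 0,"wx": 0,"wy": 0,"wz": 0.024},{"tx": 0.82,"ty": -0.14,"tz": 0,"wx": 0,"wy": 0,"wz": 0.024},{"tx": 0.82,"ty": -0.14,"tz": 0,"wx": 0,"wy": 0,"wz": 0.024},{"tx": 0.82,"ty": -0.14,"tz": 0,"wx": 0,"wy": 0,"wz": 0.024}]}}

```text
time_s: 4.5
ee_pos: [464.9, -46.7, 19.7]
ee_rot: [179.9, 0.1, 80.4]
force: [-0.5, -6.6, 3.5]
gripper_width: 59.9
gripper_force: 3.3
```

Emit:
{"fn": "move_arm", "kwargs": {"plan": [{"tx": 0.82,"ty": -0.14,"tz": 0,"wx": 0,"wy": 0,"wz": 0.024},{"tx": 0.82,"ty": -0.14,"tz": 0,"wx": 0,"wy": 0,"wz": 0.024},{"tx": 0.82,"ty": -0.14,"tz": 0,"wx": 0,"wy": 0,"wz": 0.024},{"tx": 0.82,"ty": -0.14,"tz": 0,"wx": 0,"wy": 0,"wz": 0.024},{"tx": 0.82,"ty": -0.14,"tz": 0,"wx": 0,"wy": 0,"wz": 0.024},{"tx": 0.82,"ty": -0.14,"tz": 0,"wx": 0,"wy": 0,"wz": 0.024},{"tx": 0.82,"ty": -0.14,"tz": 0,"wx": 0,"wy": 0,"wz": 0.024},{"tx": 0.82,"ty": -0.14,"tz": 0,"wx": 0,"wy": 0,"wz": 0.024},{"tx": 0,"ty": 0,"tz": 0,"wx": 0,"wy": 0,"wz": 0}]}}

```text
time_s: 5.25
ee_pos: [469.7, 20.9, 19.4]
ee_rot: [180.0, -0.0, 69.5]
force: [0.4, 0.1, -0.2]
gripper_width: 59.9
gripper_force: 0.0
```

```bash
python3 - <<'E'
from workcell import env, grab_frame
import cv2,pickle,numpy as np
f=grab_frame("wrist"); pickle.dump(f,open("w3.pkl","wb"))
t=grab_frame("top"); pickle.dump(t,open("top1.pkl","wb"))
a=cv2.resize(t["color"][100:260,150:340],(475,400),interpolation=cv2.INTER_CUBIC)
b=cv2.resize(f["color"],(320,240)); c=np.zeros((400,795,3),np.uint8); c[:,:475]=a; c[:240,475:]=b
cv2.imwrite("pics/m3.png",c[:,:,::-1])
s=env.state();print(s["ee_pos"],s["ee_rot"],s["time_s"],s["force"])
E
```

```text
[469.78208191  20.56393166  19.03712795] [ 1.79960487e+02 -4.01796592e-02  6.94666731e+01] 5.35 [ 0.1368134   0.06743255 -0.29099868]
```

View pics/m3.png

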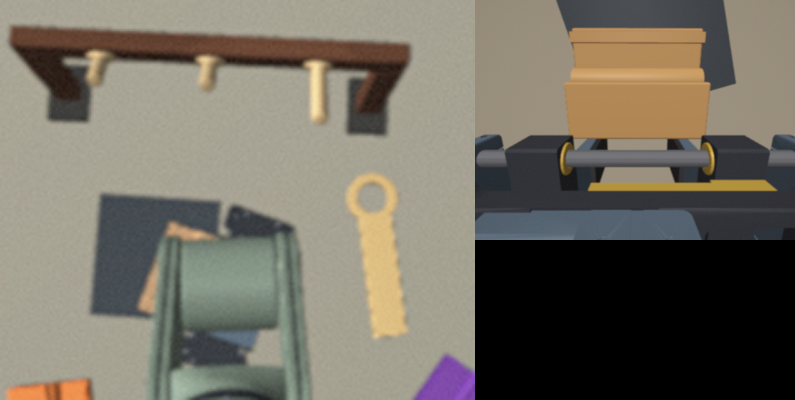

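The corbel is part-way onto the slate, square to the fingers. I'll locate it from the wrist view, where the back top corners are near (146,133) and (374,133).

```bash
python3 - <<'E'
from h import *
w=pickle.load(open("w3.pkl","rb"))
P={}
for n,u,v,z in [("bL",145.6,133,55),("bR",374.4,133,55),("fL",152,50,30),("fR",369,50,30)]:
    P[n]=onz(w,u,v,z)[:2]; print(n,P[n].round(1))
yw=np.arctan2(*(P["bR"]-P["bL"])[::-1]); n=np.array([-np.sin(yw),np.cos(yw)])
c=(P["bL"]+P["bR"])/2+44*n; print(c,np.degrees(yw),np.linalg.norm(P["bR"]-P["bL"]))
h=np.radians(69.47);hx=np.array([np.cos(h),np.sin(h)]);hy=np.array([np.sin(h),-np.cos(h)])
tcp=np.array([469.8,20.6]);print("tcp->c tool",(c-tcp)@hx,(c-tcp)@hy)
for t in ([517,121],):print("c->slate tool",(np.array(t)-c)@hx,(np.array(t)-c)@hy, np.array(t)-c)
E
```

```text
bL [442.1  97.8]
bR [540.3  61. ]
fL [454.  136.3]
fR [557.3  97.5]
[506.6890633  120.60294687] -20.5765829085682 104.89192011255813
tcp->c tool 106.58854135574214 -0.5246201578568659
c->slate tool 3.9878583076549208 9.51682997973502 [10.3109367   0.39705313]
```

```bash
python3 - <<'E'
from h import *
w=pickle.load(open("w3.pkl","rb"))
P={}
for n,u,v,z in [("bL",151,220,55),("bR",370.5,220,55),("fL",152,46,30),("fR",369,46,30)]:
    P[n]=onz(w,u,v,z)[:2]; print(n,P[n].round(1))
yw=np.arctan2(*(P["bR"]-P["bL"])[::-1]); n=np.array([-np.sin(yw),np.cos(yw)])
c=(P["bL"]+P["bR"])/2+44*n; c2=(P["fL"]+P["fR"])/2-44*n; print(c,c2,np.degrees(yw),np.linalg.norm(P["bR"]-P["bL"]))
h=np.radians(69.47);hx=np.array([np.cos(h),np.sin(h)]);hy=np.array([np.sin(h),-np.cos(h)])
tcp=np.array([469.8,20.6]);print("tcp->c tool",(c-tcp)@hx,(c-tcp)@hy)
for t in ([517,121],):print("c->slate tool",(np.array(t)-c)@hx,(np.array(t)-c)@hy)
cv2.imwrite("pics/w3.png",w["color"][:,:,::-1])
E
```

```text
bL [426.   58.8]
bR [527.6  20.7]
fL [454.8 138. ]
fR [557.8  99.3]
[492.22180645  80.92197412] [490.8136162   77.48669749] -20.581645294783833 108.53234379253041
tcp->c tool 64.35412429048208 -0.15701381957729055
c->slate tool 46.22227537291498 9.149223641455455
```

Emit:
{"fn": "move_arm", "kwargs": {"plan": [{"tx": 0.78,"ty": -0.24,"tz": 0,"wx": 0,"wy": 0,"wz": 0.04},{"tx": 0.78,"ty": -0.24,"tz": 0,"wx": 0,"wy": 0,"wz": 0.04},{"tx": 0.78,"ty": -0.24,"tz": 0,"wx": 0,"wy": 0,"wz": 0.04},{"tx": 0.78,"ty": -0.24,"tz": 0,"wx": 0,"wy": 0,"wz": 0.04},{"tx": 0.78,"ty": -0.24,"tz": 0,"wx": 0,"wy": 0,"wz": 0.04},{"tx": 0.78,"ty": -0.24,"tz": 0,"wx": 0,"wy": 0,"wz": 0.04},{"tx": 0,"ty": 0,"tz": 0,"wx": 0,"wy": 0,"wz": 0}]}}

```text
time_s: 5.93
ee_pos: [476.5, 68.5, 18.8]
ee_rot: [-179.9, 0.1, 55.7]
force: [-2.6, -2.4, 2.1]
gripper_width: 59.9
gripper_force: 1.2
```

Emit:
{"fn": "move_arm", "kwargs": {"plan": [{"tx": -1.5,"ty": 0,"tz": 0,"wx": 0,"wy": 0,"wz": 0},{"tx": -2,"ty": 0,"tz": -1,"wx": 0,"wy": 0,"wz": 0},{"tx": -2,"ty": 0,"tz": -3,"wx": 0,"wy": 0,"wz": 0},{"tx": -2,"ty": 0,"tz": -3,"wx": 0,"wy": 0,"wz": 0},{"tx": -2,"ty": 0,"tz": -3,"wx": 0,"wy": 0,"wz": 0},{"tx": -2,"ty": 0,"tz": -2,"wx": 0,"wy": 0,"wz": 0},{"tx": 0,"ty": 0,"tz": 0,"wx": 0,"wy": 0,"wz": 0},{"tx": 0,"ty": 0,"tz": 0,"wx": 0,"wy": 0,"wz": 0}], "gripper": 9.1}}

```text
time_s: 6.6
ee_pos: [412.5, -27.5, 139.4]
ee_rot: [179.9, -0.1, 55.6]
force: [-0.3, 0.6, 0.7]
gripper_width: 90.9
gripper_force: 0.0
```

```bash
python3 - <<'E'
from workcell import env, grab_frame
import cv2,pickle,numpy as np
f=grab_frame("wrist"); pickle.dump(f,open("w4.pkl","wb"))
cv2.imwrite("pics/w4.png",f["color"][:,:,::-1])
s=env.state();print(s["ee_pos"],s["ee_rot"],s["time_s"],s["force"])
E
```

```text
[412.10618633 -26.9566076  138.37637036] [ 1.79986216e+02 -3.88071305e-02  5.56126201e+01] 6.65 [ 0.06798688  0.06061033 -0.09460769]
```

View pics/w4.png

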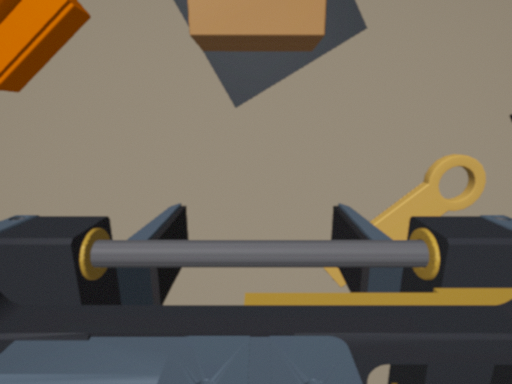

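The wrist view shows the corbel's back top edge from (191,36) to (325,36). The slate's near corner is at (236,106) and its right corner at (366,27).

```bash
python3 - <<'E'
from h import *
w=pickle.load(open("w4.pkl","rb"))
a,b=onz(w,191,36,55)[:2],onz(w,325.5,36,55)[:2]
yw=np.arctan2(*(b-a)[::-1]); n=np.array([-np.sin(yw),np.cos(yw)])
print("corbel",(a+b)/2+44*n,np.degrees(yw),np.linalg.norm(b-a))
s1,s2=onz(w,236,106,0)[:2],onz(w,366,27,0)[:2]; d=(s2-s1)/np.linalg.norm(s2-s1); print(np.linalg.norm(s2-s1),np.degrees(np.arctan2(d[1],d[0])))
print("slate",s1,s2,(s1+s2)/2+75*np.array([-d[1],d[0]]))
print("eye",onz(w,460.5,183,12))
E
```

```text
corbel [511.27994533 119.14711463] -34.43821370204246 108.14605941295767
147.542260155825 -4.483350425890487
slate [437.98943496  53.22464467] [585.08022924  41.69135496] [517.39753697 122.22850664]
eye [ 589.23460877 -146.36842677   12.        ]
```

The corbel is 7 mm from the slate centre. Next is the straightedge.

Emit:
{"fn": "move_arm", "kwargs": {"plan": [{"tx": 0,"ty": 0,"tz": 0,"wx": 0,"wy": 0,"wz": 0.123},{"tx": 0,"ty": 0,"tz": 0,"wx": 0,"wy": 0,"wz": 0.123},{"tx": 0,"ty": 0,"tz": 0,"wx": 0,"wy": 0,"wz": 0.123},{"tx": 0,"ty": 0,"tz": 0,"wx": 0,"wy": 0,"wz": 0.123},{"tx": 0,"ty": 0,"tz": 0,"wx": 0,"wy": 0,"wz": 0.123},{"tx": 0,"ty": 0,"tz": 0,"wx": 0,"wy": 0,"wz": 0.123},{"tx": 0,"ty": 0,"tz": 0,"wx": 0,"wy": 0,"wz": 0.123},{"tx": 1.42,"ty": 2.7,"tz": 1.96,"wx": 0,"wy": 0,"wz": 0},{"tx": 1.42,"ty": 2.7,"tz": 1.96,"wx": 0,"wy": 0,"wz": 0},{"tx": 1.42,"ty": 2.7,"tz": 1.96,"wx": 0,"wy": 0,"wz": 0},{"tx": 1.42,"ty": 2.7,"tz": 1.96,"wx": 0,"wy": 0,"wz": 0},{"tx": 1.42,"ty": 2.7,"tz": 1.96,"wx": 0,"wy": 0,"wz": 0}]}}

```text
time_s: 7.65
ee_pos: [498.0, -153.1, 37.6]
ee_rot: [-179.9, 0.2, 6.4]
force: [0.2, 0.5, -0.2]
gripper_width: 91.0
gripper_force: 0.0
```

Emit:
{"fn": "move_arm", "kwargs": {"plan": [{"tx": 0,"ty": 0,"tz": 0,"wx": 0,"wy": 0,"wz": 0},{"tx": 0,"ty": 0,"tz": 0,"wx": 0,"wy": 0,"wz": 0},{"tx": 0,"ty": 0,"tz": 0,"wx": 0,"wy": 0,"wz": 0}]}}

```text
time_s: 7.9
ee_pos: [497.0, -151.9, 39.3]
ee_rot: [-179.9, 0.2, 6.4]
force: [0.1, 0.1, 0.2]
gripper_width: 90.8
gripper_force: 0.0
```

```bash
python3 - <<'E'
from h import *
from workcell import env, grab_frame
f=grab_frame("wrist"); pickle.dump(f,open("w5.pkl","wb"))
cv2.imwrite("pics/w5.png",f["color"][:,:,::-1])
s=env.state();print(s["ee_pos"],s["ee_rot"],s["time_s"],s["force"])
# eye hole by colour: yellow mask, inner contour
hsv=cv2.cvtColor(f["color"],cv2.COLOR_RGB2HSV); m=cv2.inRange(hsv,(15,90,90),(30,255,255))
cs,h=cv2.findContours(m,cv2.RETR_CCOMP,cv2.CHAIN_APPROX_NONE)
for c,hh in zip(cs,h[0]):
    if cv2.contourArea(c)>300:
        M=cv2.moments(c); u,v=M["m10"]/M["m00"],M["m01"]/M["m00"]; print(hh[3],cv2.contourArea(c),u,v,onz(f,u,v,12),cv2.boundingRect(c))
E
```

```text
[ 497.2004812  -151.76730288   40.11205111] [-1.79937330e+02  9.92637648e-02  6.40255172e+00] 7.95 [ 0.00974851  0.23504361 -0.25616049]
-1 4691.0 350.12019469906915 292.5818588787039 [ 441.42616843 -228.33104216   12.        ] (238, 267, 274, 39)
-1 807.0 427.31536555142503 253.96840148698885 [ 480.22979303 -279.55197876   12.        ] (409, 228, 32, 53)
-1 13468.5 265.11093786736956 128.4875450124364 [ 558.09778216 -148.20873543   12.        ] (219, 32, 95, 209)
4 2652.5 265.2813069431354 84.14904178448005 [ 585.93363377 -145.08030042   12.        ] (237, 54, 58, 61)
```

View pics/w5.png

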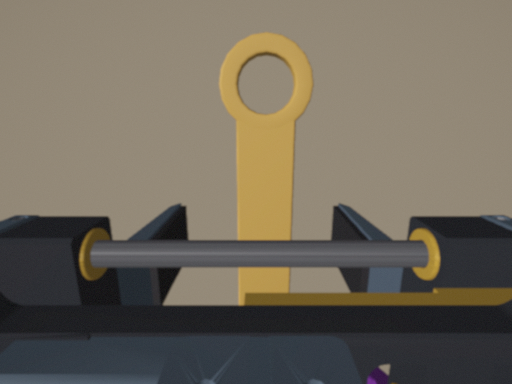

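Emit:
{"fn": "move_arm", "kwargs": {"plan": [{"tx": 0,"ty": 0.2,"tz": 1.0,"wx": 0,"wy": 0,"wz": 0},{"tx": 0,"ty": 0,"tz": 1.0,"wx": 0,"wy": 0,"wz": 0},{"tx": 0,"ty": 0,"tz": 1.0,"wx": 0,"wy": 0,"wz": 0},{"tx": 0,"ty": 0,"tz": 0.65,"wx": 0,"wy": 0,"wz": 0},{"tx": 0,"ty": 0,"tz": 0,"wx": 0,"wy": 0,"wz": 0},{"tx": 0,"ty": 0,"tz": 0,"wx": 0,"wy": 0,"wz": 0}]}}

```text
time_s: 8.45
ee_pos: [497.8, -154.7, 3.7]
ee_rot: [-180.0, 0.1, 6.4]
force: [-0.2, -1.1, 0.8]
gripper_width: 90.9
gripper_force: 0.0
```

Emit:
{"fn": "move_arm", "kwargs": {"plan": [{"tx": 0,"ty": 0,"tz": 0,"wx": 0,"wy": 0,"wz": 0},{"tx": 0,"ty": 0,"tz": 0,"wx": 0,"wy": 0,"wz": 0},{"tx": 0,"ty": 0,"tz": 0,"wx": 0,"wy": 0,"wz": 0},{"tx": 0,"ty": 0,"tz": 0,"wx": 0,"wy": 0,"wz": 0},{"tx": 0,"ty": 0,"tz": 0,"wx": 0,"wy": 0,"wz": 0},{"tx": 0,"ty": 0,"tz": 0,"wx": 0,"wy": 0,"wz": 0},{"tx": 0,"ty": 0,"tz": 0,"wx": 0,"wy": 0,"wz": 0},{"tx": 0,"ty": 0,"tz": 0,"wx": 0,"wy": 0,"wz": 0},{"tx": 0,"ty": 0,"tz": 0,"wx": 0,"wy": 0,"wz": 0},{"tx": 0,"ty": 0,"tz": 0,"wx": 0,"wy": 0,"wz": 0}], "gripper": 3, "force": 30}}

```text
time_s: 9.28
ee_pos: [498.3, -154.9, 4.3]
ee_rot: [180.0, -0.0, 6.4]
force: [0.3, 0.0, 0.6]
gripper_width: 39.7
gripper_force: 30.0
```

Gripped at 39.7 mm. Lift, yaw square to the rail, then pitch 50°.

Emit:
{"fn": "move_arm", "kwargs": {"plan": [{"tx": 0,"ty": 0,"tz": -2,"wx": 0,"wy": 0,"wz": 0},{"tx": 0,"ty": 0,"tz": -3,"wx": 0,"wy": 0,"wz": 0},{"tx": 0,"ty": 0,"tz": -3.5,"wx": 0,"wy": 0,"wz": 0},{"tx": 0,"ty": 0,"tz": -3.5,"wx": 0,"wy": 0,"wz": 0},{"tx": 0,"ty": 0,"tz": -2.5,"wx": 0,"wy": 0,"wz": 0},{"tx": 0,"ty": 0,"tz": 0,"wx": 0,"wy": 0,"wz": 0.085},{"tx": 0,"ty": 0,"tz": 0,"wx": 0,"wy": 0,"wz": 0.085},{"tx": 0,"ty": 0,"tz": 0,"wx": 0,"wy": 0,"wz": 0}]}}

```text
time_s: 9.95
ee_pos: [498.1, -154.9, 149.7]
ee_rot: [180.0, -0.0, -3.5]
force: [-1.2, -0.1, -0.3]
gripper_width: 40.1
gripper_force: 30.0
```

Emit:
{"fn": "move_arm", "kwargs": {"plan": [{"tx": 0,"ty": 0,"tz": 0,"wx": 0,"wy": 0.087,"wz": 0},{"tx": 0,"ty": 0,"tz": 0,"wx": 0,"wy": 0.087,"wz": 0},{"tx": 0,"ty": 0,"tz": 0,"wx": 0,"wy": 0.087,"wz": 0},{"tx": 0,"ty": 0,"tz": 0,"wx": 0,"wy": 0.087,"wz": 0},{"tx": 0,"ty": 0,"tz": 0,"wx": 0,"wy": 0.087,"wz": 0},{"tx": 0,"ty": 0,"tz": 0,"wx": 0,"wy": 0.087,"wz": 0},{"tx": 0,"ty": 0,"tz": 0,"wx": 0,"wy": 0.087,"wz": 0},{"tx": 0,"ty": 0,"tz": 0,"wx": 0,"wy": 0.087,"wz": 0},{"tx": 0,"ty": 0,"tz": 0,"wx": 0,"wy": 0.087,"wz": 0},{"tx": 0,"ty": 0,"tz": 0,"wx": 0,"wy": 0.087,"wz": 0},{"tx": 0,"ty": 0,"tz": 0,"wx": 0,"wy": 0,"wz": 0},{"tx": 0,"ty": 0,"tz": 0,"wx": 0,"wy": 0,"wz": 0}]}}

```text
time_s: 10.95
ee_pos: [501.0, -144.5, 148.3]
ee_rot: [-178.1, -39.1, -3.3]
force: [0.8, -0.2, -0.8]
gripper_width: 39.4
gripper_force: 30.0
```

```bash
cat > to.py <<'E'
from workcell import env
import numpy as np,sys
from scipy.spatial.transform import Rotation as Ro
s=env.state(); R=Ro.from_euler("xyz",s["ee_rot"],degrees=True).as_matrix()
t=np.array([float(a) for a in sys.argv[1:4]])
print(s["ee_pos"].round(1),s["ee_rot"].round(1),s["qpos"].round(1),s["gripper_width"]); print("x_t",R[:,0].round(3),"z_t",R[:,2].round(3))
E0=np.array([606.6,-61.4,296.3]); t=E0-R@np.array([89,-.6,-1.7]) if t[0]==0 else t
print("target",t.round(1),"shift tool cm",(R.T@(t-s["ee_pos"])/10).round(2))
E
python3 to.py 0 0 0
```

```text
[ 501.  -144.5  148.3] [-178.1  -39.1   -3.3] [-28.4   5.3 131.4  67.1  18.8   3.8] 39.39993341756566
x_t [ 0.775 -0.044  0.631] z_t [ 0.631 -0.004 -0.775]
target [538.7 -58.1 238.8] shift tool cm [ 8.25 -9.   -4.67]
```

Emit:
{"fn": "move_arm", "kwargs": {"plan": [{"tx": 0.8,"ty": -1.5,"tz": -0.47,"wx": 0,"wy": 0,"wz": 0},{"tx": 0.8,"ty": -1.5,"tz": -0.47,"wx": 0,"wy": 0,"wz": 0},{"tx": 0.8,"ty": -1.5,"tz": -0.47,"wx": 0,"wy": 0,"wz": 0},{"tx": 0.8,"ty": -1.5,"tz": -0.47,"wx": 0,"wy": 0,"wz": 0},{"tx": 0.8,"ty": -1.5,"tz": -0.47,"wx": 0,"wy": 0,"wz": 0},{"tx": 0.8,"ty": -1.5,"tz": -0.47,"wx": 0,"wy": 0,"wz": 0},{"tx": 0.8,"ty": 0,"tz": -0.47,"wx": 0,"wy": 0,"wz": 0},{"tx": 0.8,"ty": 0,"tz": -0.47,"wx": 0,"wy": 0,"wz": 0},{"tx": 0.8,"ty": 0,"tz": -0.47,"wx": 0,"wy": 0,"wz": 0},{"tx": 0.8,"ty": 0,"tz": -0.47,"wx": 0,"wy": 0,"wz": 0},{"tx": 0,"ty": 0,"tz": 0,"wx": 0,"wy": 0,"wz": 0},{"tx": 0,"ty": 0,"tz": 0,"wx": 0,"wy": 0,"wz": 0}]}}

```text
time_s: 11.95
ee_pos: [537.5, -58.1, 238.8]
ee_rot: [-178.2, -39.3, -3.2]
force: [-0.5, -0.7, -1.6]
gripper_width: 39.9
gripper_force: 30.0
```

```bash
python3 to.py 0 0 0; python3 - <<'E'
from workcell import env
from scipy.spatial.transform import Rotation as Ro
import numpy as np
s=env.state(); R=Ro.from_euler("xyz",s["ee_rot"],degrees=True)
z=np.array([.765,-.044,-.643]);x=np.array([.642,-.037,.766]);x-=z*(x@z)/(z@z);z/=np.linalg.norm(z);x/=np.linalg.norm(x)
T=Ro.from_matrix(np.c_[x,np.cross(z,x),z]); print("rotvec tool",(R.inv()*T).as_rotvec())
E
```

```text
[537.5 -58.1 238.8] [-178.2  -39.3   -3.2] [-11.9  -1.6 122.1  19.8  21.9  64.7] 39.938291457400176
x_t [ 0.773 -0.043  0.633] z_t [ 0.634 -0.004 -0.774]
target [538.9 -58.2 238.6] shift tool cm [0.09 0.   0.1 ]
rotvec tool [-0.03212001  0.18697582 -0.00118453]
```

Emit:
{"fn": "move_arm", "kwargs": {"plan": [{"tx": 0,"ty": 0,"tz": 0,"wx": -0.005,"wy": 0.031,"wz": 0},{"tx": 0,"ty": 0,"tz": 0,"wx": -0.005,"wy": 0.031,"wz": 0},{"tx": 0,"ty": 0,"tz": 0,"wx": -0.005,"wy": 0.031,"wz": 0},{"tx": 0,"ty": 0,"tz": 0,"wx": -0.005,"wy": 0.031,"wz": 0},{"tx": 0,"ty": 0,"tz": 0,"wx": -0.006,"wy": 0.031,"wz": 0},{"tx": 0,"ty": 0,"tz": 0,"wx": -0.006,"wy": 0.031,"wz": 0},{"tx": 0,"ty": 0,"tz": 0,"wx": 0,"wy": 0,"wz": 0},{"tx": 0,"ty": 0,"tz": 0,"wx": 0,"wy": 0,"wz": 0}]}}

```text
time_s: 12.62
ee_pos: [537.1, -56.8, 237.9]
ee_rot: [-179.4, -49.0, -3.5]
force: [-0.2, 0.2, 0.3]
gripper_width: 39.8
gripper_force: 30.0
```

```bash
python3 to.py 0 0 0
```

```text
[537.1 -56.8 237.9] [-179.4  -49.    -3.5] [-11.2  -2.8 130.1  58.3   7.5  26.8] 39.77491238169808
x_t [ 0.655 -0.04   0.754] z_t [ 0.754 -0.036 -0.656]
target [549.5 -58.5 228. ] shift tool cm [0.08 0.11 1.59]
```

```bash
python3 - <<'E'
from h import *
from workcell import grab_frame
F={n:grab_frame(n) for n in("scene","top","wrist")}; pickle.dump(F,open("F6.pkl","wb"))
c=np.zeros((600,800,3),np.uint8)
c[:300,:400]=cv2.resize(F["wrist"]["color"],(400,300),interpolation=cv2.INTER_AREA)
c[:300,400:]=cv2.resize(F["scene"]["color"][165:225,160:240],(400,300),interpolation=cv2.INTER_CUBIC)
c[300:,:400]=cv2.resize(F["top"]["color"][115:190,235:335],(400,300),interpolation=cv2.INTER_CUBIC)
cv2.imwrite("pics/m6.png",c[:,:,::-1])
E
```

```text
(no output)
```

View pics/m6.png

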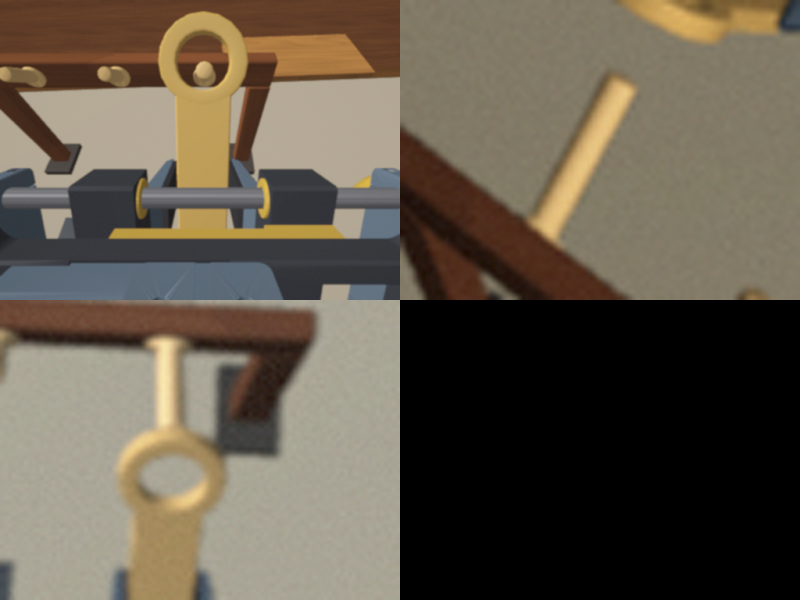

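The wrist view shows the long peg's tip inside the eye, with the tip at about (261,94) and the hole centre at about (260,77) in full-frame pixels. I'll check this by projecting my estimates.

```bash
python3 - <<'E'
from h import *
from workcell import env
from scipy.spatial.transform import Rotation as Ro
F=pickle.load(open("F6.pkl","rb")); s=env.state(); w=F["wrist"]
R=Ro.from_euler("xyz",s["ee_rot"],degrees=True).as_matrix(); eye=s["ee_pos"]+R@[89,-.6,-1.7]
pd=np.array([-.765,.044,.643]); tip=np.array([629.6,-62.7,277.])
print("eye",eye, "proj wrist near face",proj(w,s["ee_pos"]+R@[89,-.6,-7.7]))
print("tip w",proj(w,tip),"root w",proj(w,tip-90*pd),"mid",proj(w,tip-45*pd))
print("tip scene",proj(F["scene"],tip),"top",proj(F["top"],tip),"eye top",proj(F["top"],eye))
g=cv2.cvtColor(w["color"],cv2.COLOR_RGB2HSV); m=cv2.inRange(g,(12,70,90),(32,255,255)); m=m[10:130,190:330]
cs,h=cv2.findContours(m,cv2.RETR_CCOMP,cv2.CHAIN_APPROX_NONE)
for c,hh in zip(cs,h[0]):
    if cv2.contourArea(c)>60:
        M=cv2.moments(c);x,y,a,b=cv2.boundingRect(c);print(hh[3],cv2.contourArea(c),M["m10"]/M["m00"]+190,M["m01"]/M["m00"]+10,(x+190,y+10,a,b), cv2.fitEllipse(c)[0]+np.array([190,10]))
c=w["color"][85:112,235:285].mean(2).astype(int); print(c[::3,::3])
E
```

```text
eye [594.89770433 -59.84011681 307.34438798] proj wrist near face [259.32195792  75.46942384]
tip w [260.94230335  86.19276798] root w [261.00861736  94.17410242] mid [260.98130681  90.88709515]
tip scene [202.86083   181.7888053] top [277.36090386 146.63009842] eye top [277.31141412 158.76679495]
-1 13243.0 260.04596138840645 66.34566689320144 (190, 10, 140, 120) [259.38187408  61.9151001 ]
70 1682.0 257.7909235037654 86.21660721363456 (227, 63, 66, 53) [259.20198059  88.27384949]
70 79.5 277.9664570230608 58.9832285115304 (272, 53, 12, 14) [277.74229431  58.91941452]
70 85.0 255.67843137254903 51.91960784313725 (249, 46, 17, 12) [256.07221985  51.80978775]
70 89.5 269.1564245810056 50.415270018621975 (260, 45, 18, 13) [268.9318161   50.53803635]
70 210.5 306.39034045922403 25.174980205859065 (297, 16, 21, 21) [306.47534943  24.79285431]
70 63.5 219.57217847769027 19.91863517060367 (214, 14, 11, 13) [219.35658073  20.27394772]
[[ 48  50  45  51  48  81 187 177 169 163 159 149 110  48  50  48  46]
 [ 50  48  48  47  46 116 183 172 164 163 153 143 122  50  48  49  45]
 [ 49  49  46  45  63 175 177 166 163 158 147 139 118  79  45  48  46]
 [ 46  48  46  45 106 122 167 163 161 150 141 132 110 100  44  46  47]
 [ 42  47  43  43  88 101 138 153 152 143 133 114 105 105  46  44  44]
 [ 46  44  48  48  74  99 108 111 115 117 105 100 106 104  49  46  46]
 [ 76  46  46  47  53  97 101 106  99  96 102 109 106  92  45  46  82]
 [134  78  42  45  44  70 100 109 106 106 114 108 100  52  42  81 170]
 [150 138 101  53  49  45  61  95 102 105 107  81  48  47 103 168 162]]
```

The projections match what is seen (tip predicted at row 86, disc centre about row 87), so the peg estimate is good. Computing the insertion.

```bash
cat > ins.py <<'E'
from workcell import env
import numpy as np
from scipy.spatial.transform import Rotation as Ro
s=env.state(); R=Ro.from_euler("xyz",s["ee_rot"],degrees=True).as_matrix(); eye=s["ee_pos"]+R@[89,-.6,-1.7]
pd=np.array([-.765,.044,.643]); tip=np.array([629.6,-62.7,277.]); root=tip-90*pd
d=eye-root; sp=d@pd; print("eye",eye.round(1),"s",sp.round(1),"off",(d-sp*pd).round(1),"peg frame x",d@[.998,-.058,0],s["ee_rot"].round(1),s["qpos"].round(1),s["force"].round(1))
for k in (110,75,40,34): print(k,(R.T@(root+k*pd-eye)/10).round(2))
E
python3 ins.py
```

```text
eye [594.9 -59.8 307.3] s 136.2 off [0.7 0.8 0.6] peg frame x -103.74074430805967 [-179.5  -49.1   -3.4] [-11.2  -2.8 130.1  58.4   7.5  26.7] [ 0.9  1.1 -1. ]
110 [-0.04  0.1   2.62]
75 [0.01 0.13 6.12]
40 [0.07 0.15 9.62]
34 [ 0.08  0.16 10.22]
```

Emit:
{"fn": "move_arm", "kwargs": {"plan": [{"tx": 0,"ty": 0.1,"tz": 0.65,"wx": 0,"wy": 0,"wz": 0},{"tx": 0,"ty": 0,"tz": 0.65,"wx": 0,"wy": 0,"wz": 0},{"tx": 0,"ty": 0,"tz": 0.65,"wx": 0,"wy": 0,"wz": 0},{"tx": 0,"ty": 0,"tz": 0.65,"wx": 0,"wy": 0,"wz": 0},{"tx": 0,"ty": 0,"tz": 0.7,"wx": 0,"wy": 0,"wz": 0},{"tx": 0,"ty": 0,"tz": 0.7,"wx": 0,"wy": 0,"wz": 0},{"tx": 0,"ty": 0,"tz": 0.7,"wx": 0,"wy": 0,"wz": 0},{"tx": 0,"ty": 0,"tz": 0.7,"wx": 0,"wy": 0,"wz": 0},{"tx": 0,"ty": 0,"tz": 0.7,"wx": 0,"wy": 0,"wz": 0},{"tx": 0,"ty": 0,"tz": 0,"wx": 0,"wy": 0,"wz": 0},{"tx": 0,"ty": 0,"tz": 0,"wx": 0,"wy": 0,"wz": 0}]}}

```text
time_s: 13.68
ee_pos: [583.9, -60.3, 198.7]
ee_rot: [-179.4, -49.0, -3.5]
force: [-0.2, 0.0, -0.2]
gripper_width: 39.8
gripper_force: 30.0
```

```bash
python3 ins.py
```

```text
eye [640.8 -63.2 267. ] s 75.0 off [-0.2  0.2 -0.3] peg frame x -57.69805363358665 [-179.4  -49.    -3.5] [-10.2   5.3 129.3 121.3   6.6 -35.9] [-0.2  0.  -0.2]
110 [-0.02 -0.01 -3.5 ]
75 [ 0.04  0.02 -0.  ]
40 [0.1  0.04 3.5 ]
34 [0.11 0.04 4.1 ]
```

Emit:
{"fn": "move_arm", "kwargs": {"plan": [{"tx": 0.02,"ty": 0,"tz": 0.4,"wx": 0,"wy": 0,"wz": 0},{"tx": 0.02,"ty": 0,"tz": 0.4,"wx": 0,"wy": 0,"wz": 0},{"tx": 0.02,"ty": 0,"tz": 0.4,"wx": 0,"wy": 0,"wz": 0},{"tx": 0.02,"ty": 0,"tz": 0.4,"wx": 0,"wy": 0,"wz": 0},{"tx": 0.02,"ty": 0,"tz": 0.4,"wx": 0,"wy": 0,"wz": 0},{"tx": 0,"ty": 0,"tz": 0.4,"wx": 0,"wy": 0,"wz": 0},{"tx": 0,"ty": 0,"tz": 0.4,"wx": 0,"wy": 0,"wz": 0},{"tx": 0,"ty": 0,"tz": 0.4,"wx": 0,"wy": 0,"wz": 0},{"tx": 0,"ty": 0,"tz": 0.4,"wx": 0,"wy": 0,"wz": 0},{"tx": 0,"ty": 0,"tz": 0.2,"wx": 0,"wy": 0,"wz": 0},{"tx": 0,"ty": 0,"tz": 0,"wx": 0,"wy": 0,"wz": 0},{"tx": 0,"ty": 0,"tz": 0,"wx": 0,"wy": 0,"wz": 0}]}}

```text
time_s: 14.68
ee_pos: [612.9, -61.6, 175.0]
ee_rot: [-179.4, -49.1, -3.5]
force: [1.0, -0.6, -1.1]
gripper_width: 39.6
gripper_force: 30.0
```

```bash
python3 ins.py
```

```text
eye [669.9 -64.5 243.4] s 37.5 off [0.1 0.6 0.1] peg frame x -28.662178385032927 [-179.4  -49.1   -3.5] [ -9.6  10.1 128.2 144.    8.9 -58.4] [ 1.  -0.6 -1.1]
110 [-0.13  0.   -7.25]
75 [-0.07  0.03 -3.75]
40 [-0.02  0.05 -0.25]
34 [-0.01  0.06  0.35]
```

Emit:
{"fn": "move_arm", "kwargs": {"plan": [{"tx": -0.2,"ty": 0,"tz": 0.15,"wx": 0,"wy": 0,"wz": 0},{"tx": -0.2,"ty": 0,"tz": 0.15,"wx": 0,"wy": 0,"wz": 0},{"tx": -0.2,"ty": 0,"tz": 0.15,"wx": 0,"wy": 0,"wz": 0},{"tx": 0,"ty": 0,"tz": 0.27,"wx": 0,"wy": 0.03,"wz": 0},{"tx": 0,"ty": 0,"tz": 0.27,"wx": 0,"wy": 0.03,"wz": 0},{"tx": 0,"ty": 0,"tz": 0.27,"wx": 0,"wy": 0.03,"wz": 0},{"tx": 0,"ty": 0,"tz": 0.27,"wx": 0,"wy": 0.03,"wz": 0},{"tx": 0,"ty": 0,"tz": 0.27,"wx": 0,"wy": 0.03,"wz": 0},{"tx": 0,"ty": 0,"tz": 0,"wx": 0,"wy": 0,"wz": 0},{"tx": 0,"ty": 0,"tz": 0,"wx": 0,"wy": 0,"wz": 0}]}}

```text
time_s: 15.52
ee_pos: [622.8, -61.8, 158.5]
ee_rot: [-179.3, -57.6, -3.7]
force: [0.2, 0.0, -0.5]
gripper_width: 39.8
gripper_force: 30.0
```

```bash
python3 ins.py
```

```text
eye [669.1 -64.2 234.5] s 32.5 off [-4.5  1.  -5.5] peg frame x -29.4706130648451 [-179.3  -57.6   -3.7] [ -9.9  15.2 134.6 167.   27.8 -81.8] [ 0.2  0.  -0.5]
110 [ 1.73  0.01 -7.59]
75 [ 1.27  0.04 -4.12]
40 [ 0.81  0.07 -0.65]
34 [ 0.73  0.07 -0.06]
```

Emit:
{"fn": "move_arm", "kwargs": {"plan": [{"tx": 0,"ty": 0,"tz": 0.27,"wx": 0,"wy": 0.03,"wz": 0},{"tx": 0,"ty": 0,"tz": 0.27,"wx": 0,"wy": 0.03,"wz": 0},{"tx": 0,"ty": 0,"tz": 0.27,"wx": 0,"wy": 0.03,"wz": 0},{"tx": 0,"ty": 0,"tz": 0.27,"wx": 0,"wy": 0.03,"wz": 0},{"tx": 0,"ty": 0,"tz": 0.27,"wx": 0,"wy": 0.03,"wz": 0},{"tx": 0,"ty": 0,"tz": 0,"wx": 0,"wy": 0,"wz": 0},{"tx": 0,"ty": 0,"tz": 0,"wx": 0,"wy": 0,"wz": 0}]}}

```text
time_s: 16.1
ee_pos: [635.2, -62.5, 152.5]
ee_rot: [-179.0, -66.2, -3.9]
force: [-0.7, -0.8, -1.2]
gripper_width: 39.7
gripper_force: 30.0
```

```bash
python3 ins.py
```

```text
eye [669.5 -64.3 234.6] s 32.2 off [-4.3  1.  -5.2] peg frame x -29.020954772486775 [-179.   -66.2   -3.9] [-10.1  21.7 139.2 171.   47.3 -86.4] [-0.7 -0.8 -1.2]
110 [ 2.83  0.01 -7.29]
75 [ 1.85  0.04 -3.92]
40 [ 0.87  0.07 -0.56]
34 [0.71 0.07 0.01]
```

Emit:
{"fn": "move_arm", "kwargs": {"plan": [{"tx": 0,"ty": 0,"tz": 0,"wx": 0,"wy": 0,"wz": 0},{"tx": 0,"ty": 0,"tz": 0,"wx": 0,"wy": 0,"wz": 0},{"tx": 0,"ty": 0,"tz": 0,"wx": 0,"wy": 0,"wz": 0},{"tx": 0,"ty": 0,"tz": 0,"wx": 0,"wy": 0,"wz": 0},{"tx": 0,"ty": 0,"tz": 0,"wx": 0,"wy": 0,"wz": 0},{"tx": 0,"ty": 0,"tz": 0,"wx": 0,"wy": 0,"wz": 0}], "gripper": 8}}

```text
time_s: 16.6
ee_pos: [635.1, -62.6, 152.9]
ee_rot: [-179.1, -66.3, -3.9]
force: [0.7, 0.3, -1.1]
gripper_width: 77.0
gripper_force: 0.0
```

Emit:
{"fn": "move_arm", "kwargs": {"plan": [{"tx": 0,"ty": 0,"tz": -1,"wx": 0,"wy": 0,"wz": 0},{"tx": 0,"ty": 0,"tz": -1.5,"wx": 0,"wy": 0,"wz": 0},{"tx": 0,"ty": 0,"tz": -2,"wx": 0,"wy": 0,"wz": 0},{"tx": 0,"ty": 0,"tz": -2,"wx": 0,"wy": 0,"wz": 0},{"tx": 0,"ty": 0,"tz": -2,"wx": 0,"wy": 0,"wz": 0},{"tx": 0,"ty": 0,"tz": -2,"wx": 0,"wy": 0,"wz": 0},{"tx": 0,"ty": 0,"tz": -2,"wx": 0,"wy": 0,"wz": 0},{"tx": 0,"ty": 0,"tz": 0,"wx": 0,"wy": 0,"wz": 0},{"tx": 0,"ty": 0,"tz": 0,"wx": 0,"wy": 0,"wz": 0}]}}

```text
time_s: 17.35
ee_pos: [519.9, -56.8, 203.6]
ee_rot: [-179.1, -66.4, -3.9]
force: [0.7, 0.3, 1.2]
gripper_width: 79.9
gripper_force: 0.0
```

```bash
python3 - <<'E'
from h import *
from workcell import grab_frame,env
F={n:grab_frame(n) for n in("scene","top","wrist")}; pickle.dump(F,open("F7.pkl","wb"))
s=env.state();print(s["ee_pos"],s["ee_rot"],s["force"],s["time_s"])
P=pickle.load(open("F6.pkl","rb"))
# no pictures left: segment the light boxwood/peg colour numerically
for n in F:
    f=F[n]; g=cv2.cvtColor(f["color"],cv2.COLOR_RGB2HSV); m=cv2.inRange(g,(12,75,110),(30,255,255))
    k,l,st,ce=cv2.connectedComponentsWithStats(m)
    for i in range(1,k):
        if st[i,4]>60: print(n,st[i].tolist(),ce[i].round(0).tolist())
root=np.array([698.5,-66.7,219.1])
# predicted hanging: eye in front of rail ~8mm
e=root+np.array([-8,0,3]); 
for n in F: print(n,"pred eye",proj(F[n],e).round(0),"top of ring",proj(F[n],e+[0,0,31]).round(0),"foot",proj(F[n],e-[0,0,169]).round(0))
E
```

```text
[521.50363356 -56.85928305 202.9132828 ] [-179.07793836  -66.3035998    -3.91695509] [ 0.01081026  0.51138905 -0.28309167] 17.5
scene [346, 0, 22, 50, 161] [355.0, 35.0]
scene [454, 1, 58, 87, 1763] [486.0, 46.0]
scene [330, 15, 13, 31, 122] [336.0, 26.0]
scene [0, 16, 121, 157, 10260] [46.0, 82.0]
scene [435, 78, 31, 29, 514] [450.0, 91.0]
scene [488, 99, 24, 33, 532] [502.0, 116.0]
scene [238, 119, 31, 23, 100] [254.0, 130.0]
scene [138, 159, 17, 26, 266] [146.0, 173.0]
scene [181, 179, 27, 41, 350] [195.0, 199.0]
scene [268, 210, 47, 46, 1407] [292.0, 232.0]
scene [221, 222, 14, 20, 121] [228.0, 231.0]
scene [259, 252, 15, 20, 119] [267.0, 261.0]
scene [359, 261, 51, 63, 473] [383.0, 294.0]
scene [0, 361, 22, 23, 137] [10.0, 374.0]
top [300, 0, 162, 25, 3473] [380.0, 10.0]
top [184, 120, 10, 14, 87] [188.0, 126.0]
top [228, 121, 10, 15, 85] [232.0, 127.0]
top [264, 121, 23, 28, 329] [276.0, 132.0]
top [358, 165, 18, 14, 182] [366.0, 171.0]
top [107, 169, 18, 73, 374] [115.0, 204.0]
top [190, 182, 44, 45, 1096] [211.0, 204.0]
top [0, 228, 5, 79, 207] [1.0, 257.0]
top [269, 229, 33, 5, 109] [287.0, 231.0]
top [152, 252, 36, 43, 953] [168.0, 272.0]
top [0, 319, 35, 36, 886] [16.0, 337.0]
wrist [0, 0, 512, 228, 34099] [232.0, 80.0]
wrist [493, 34, 19, 7, 69] [502.0, 37.0]
wrist [456, 75, 19, 7, 61] [466.0, 78.0]
wrist [487, 74, 25, 8, 85] [499.0, 78.0]
wrist [333, 87, 179, 68, 7684] [416.0, 123.0]
wrist [0, 154, 19, 16, 71] [6.0, 160.0]
wrist [392, 227, 29, 53, 829] [408.0, 253.0]
wrist [99, 228, 27, 52, 688] [110.0, 253.0]
wrist [221, 287, 291, 19, 4425] [374.0, 298.0]
scene pred eye [187. 212.] top of ring [185. 205.] foot [196. 242.]
top pred eye [277. 128.] top of ring [278. 124.] foot [273. 143.]
wrist pred eye [260. 100.] top of ring [260.  70.] foot [261. 217.]
```

```bash
python3 - <<'E'
from h import *
F=pickle.load(open("F7.pkl","rb")); c=F["wrist"]["color"]
g=cv2.cvtColor(c,cv2.COLOR_RGB2HSV); print(g[200,261],g[180,261],g[150,261],g[150,200],g[80,150])
m=cv2.inRange(g,(18,100,140),(26,255,255))
for r in range(48,244,6): print(r,"".join("#" if m[r,q] else "." for q in range(200,330,3)), c[r,261])
E
```

```text
[ 21 146 145] [ 20 140 146] [ 19 142 147] [ 12 146 115] [ 11 157 141]
48 ............................................ [109  68  45]
54 ..................####...................... [213 182 125]
60 .................#######.................... [211 181 125]
66 .................#######.................... [198 168 115]
72 .................####....................... [141 116  78]
78 ..............######...###.................. [134 111  74]
84 ............#########..#####................ [138 114  79]
90 ...........######.####...####............... [143 117  80]
96 ...........####..#######..####.............. [141 116  78]
102 ...........###...########.####.............. [141 117  78]
108 ...........####..#######..####.............. [147 122  82]
114 ............####...###..#####............... [154 127  86]
120 .............###############................ [223 188 107]
126 ..............#############................. [145 119  65]
132 ...............###########.................. [146 118  66]
138 ...............###########.................. [146 118  67]
144 ...............###########.
[... 339 characters left out ...]
18  65]
180 ................##########.................. [146 118  66]
186 ................##########.................. [146 119  66]
192 ................##########.................. [146 118  66]
198 ................##########.................. [145 117  64]
204 ................##########.................. [147 120  69]
210 ................##########.................. [146 118  66]
216 ................##########.................. [146 118  67]
222 ................#########................... [146 119  66]
228 ............................................ [195 183 163]
234 ............................................ [194 182 162]
240 ............................................ [151 145 139]
```

The numeric view shows the ring around the peg with its hole at about (261,101), as predicted for hanging at the rail, and the blade straight down to row 225. I'll wait, confirm it is still, then hand in.

Emit:
{"fn": "move_arm", "kwargs": {"plan": [{"tx": 0,"ty": 0,"tz": -0.5,"wx": 0,"wy": 0,"wz": 0},{"tx": 0,"ty": 0,"tz": 0,"wx": 0,"wy": 0,"wz": 0},{"tx": 0,"ty": 0,"tz": 0,"wx": 0,"wy": 0,"wz": 0},{"tx": 0,"ty": 0,"tz": 0,"wx": 0,"wy": 0,"wz": 0},{"tx": 0,"ty": 0,"tz": 0,"wx": 0,"wy": 0,"wz": 0},{"tx": 0,"ty": 0,"tz": 0,"wx": 0,"wy": 0,"wz": 0},{"tx": 0,"ty": 0,"tz": 0,"wx": 0,"wy": 0,"wz": 0},{"tx": 0,"ty": 0,"tz": 0,"wx": 0,"wy": 0,"wz": 0},{"tx": 0,"ty": 0,"tz": 0,"wx": 0,"wy": 0,"wz": 0},{"tx": 0,"ty": 0,"tz": 0,"wx": 0,"wy": 0,"wz": 0},{"tx": 0,"ty": 0,"tz": 0,"wx": 0,"wy": 0,"wz": 0},{"tx": 0,"ty": 0,"tz": 0,"wx": 0,"wy": 0,"wz": 0}]}}

```text
time_s: 18.5
ee_pos: [516.1, -56.5, 204.8]
ee_rot: [-179.1, -66.3, -3.9]
force: [-0.1, -0.5, -0.0]
gripper_width: 80.1
gripper_force: 0.0
```

```bash
python3 - <<'E'
from h import *
from workcell import grab_frame,env
fs=[grab_frame("wrist") for _ in range(4)]
for f in fs:
    g=cv2.cvtColor(f["color"],cv2.COLOR_RGB2HSV); m=cv2.inRange(g,(18,100,135),(26,255,255))[125:240,230:300]
    y,x=np.nonzero(m); print(x.mean()+230,y.mean()+125,y.max()+125)
root=np.array([698.5,-66.7,219.1]); f=fs[-1]
for dx in (-25,-8):
  for a in (-.3,0,.3):
    e=root+[dx,0,3]; print(dx,a,proj(f,e)[1].round(),proj(f,e+169*np.array([np.sin(a),0,-np.cos(a)]))[1].round())
E
```

```text
260.8404847690796 170.91483786439568 222
260.86365126188133 170.92658144870535 222
260.8659895150721 170.85910878112713 222
260.86845549738223 170.88448952879583 222
-25 -0.3 106.0 248.0
-25 0 106.0 224.0
-25 0.3 106.0 197.0
-8 -0.3 100.0 238.0
-8 0 100.0 215.0
-8 0.3 100.0 190.0
```

```bash
python3 -c "
from workcell import env
print(env.job_done())"
```

```text
the job is handed in; nothing more can be done
None
```

The job is handed in, result not reported back: the corbel sat about 7 mm from the slate centre when last measured, and the straightedge hangs still and close to plumb by its eye on the long peg; I did not re-check the hammer, plumb bob and bolster at the end.

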